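# Set a lens into its pocket edge first and snap it flat

## Task

Fit the black-rimmed lens in the lens-setting jig: bring it off the ledge and down the ramp so that its leading edge tucks in under the steel retaining lip while the lens is still tilted, then press its raised edge down until it lies flat on the pocket floor, held under the brass spring roller. Leave the glue bottle, the white card tray and the stone beside the jig where they are.

Things in the scene. Friction and masses are not known exactly. Their poses are not given: they have to be found in the camera images.
- jig: Blue lens-setting jig with bare grey metal sliding faces, fixed to the bench, 270 x 110. Origin on the bench below the pocket's centre; z up, x along the jig from loading ledge down the ramp to the lip. Upright guides (top 53 above bench) narrow from y = +-53 at x = -150 to y = +-34.5 at x = -46; cheeks (top 40 above bench) at y = +-33.5 from x = -58 to 2.
- ledge_edge (a point): Middle of the edge where the level bare metal loading ledge meets the ramp, at jig x = -88, 42 above the bench. The ledge is level from here back to x = -205, where it is open; from here the ramp goes straight down at 14 degrees to the ramp's end.
- ramp_end (a point): Middle of the lower end of the ramp, at jig x = -34, 28 above the bench. Here an upright step drops 16 to the pocket floor.
- seat (a point): Centre of the level pocket floor, 12 above the bench on the jig's origin axis; axes as the jig's. The pocket is 67 wide with straight sides from jig x = -34 (the step) to 0, then a half-round end wall of radius 33 about this point, 11 high above the floor.
- lip (a point): Middle of the lower inner edge of the steel retaining lip, which lies on the pocket's end wall and overhangs the pocket by 4; jig x = 29, its underside 11 and its top 14 above the pocket floor.
- lens_center (a point): Centre of the lens: rigid disc, 64 across, 8 thick, 90 g, black rim, pale blue glass, faces alike, z its axis. Starts flat on the ledge; on the ramp friction holds it. Pushed fully home, its low front edge is under the lip on the pocket floor and its rear edge has dropped off the ramp's end onto the roller, so it stays tilted about 13 degrees. Flat, its centre is 4 above the pocket floor.
- catch (a joint): Brass spring roller, 8 across, 22 long, in the middle of the step; axis 11 above the pocket floor, it stands out 4 over the pocket. 0 = fully out; pushed back it grows to 6 mm (0.006). It holds up the tilted lens's rear edge; about 3 to 12 N down on the lens near its rear edge pushes it back, and over the flat lens it springs out again.
- glue: White glue bottle with a pointed tip, 40 across, 123 tall, standing free beside the pocket, on the jig's +y side; origin at the centre of its foot.
- card_tray: White open card tray, 68 x 68 x 26, standing free on the bench just past the jig's pocket end (its +x end); origin at the centre of its underside.
- rock: Grey stone, 34 x 50 x 22, lying free on the jig's -y side; origin at the centre of its underside.
Mind the look-alikes: they are no part of the job. There is more than one size of the part that bears lens_center; the job needs the middle-sized.

How it is judged:
By the outcome, as a careful person would: the job done as asked, in the order asked, and still so for the second after the job is handed in, with the robot touching nothing.
It also fails if it takes over 38 s, if anything falls off the work surface, if the arm or the gripper's body presses on something with over 40 N, if the wrist force passes 120 N, or if a joint passes its speed limit or range.

## Robot

A 6-joint arm with a two-finger parallel gripper is mounted at the origin on the work surface; the furniture and walls round the work are solid. World frame = base frame: x ahead of the robot, y to its left, z up, the work surface at z = 0. Lengths are in mm, angles in degrees, forces in N, time in s.
With the tool pointing down it reaches from about 425 to 1125 mm from the base axis. Payload 14.9 kg.
Tool frame: the origin (TCP) lies on the centre line of the jaws, within the pads' length; the fingertips stand 11 mm ahead of it and the grasp point (between the pads) lies 8 mm behind it; z points along the fingers, y is the line along which they close (so a half turn about z gives the same grasp; the last joint's range is limited). The gripper opens to 91 mm and grips with 3 to 60 N. Pads are 32 mm wide; open, the fingers measure 118 mm over their backs; the gripper's body (76 mm by 178 mm) begins 60 mm behind the grasp point.
Start: joints at [-72.726, 21.709, 99.362, -0, 58.929, -1.908], TCP at [230.002, -661.148, 224.932] pointing down, gripper open.
Joint ranges: [-158.91, 158.91], [-42.39, 125.64], [0.06, 152.35], [-60.88, 240.88], [17.5, 164.5], [-176.32, 176.32]. Speed limits (degrees/s): [108.29, 108.29, 136.94, 180, 180, 180].

## Interface

Orientations are given as a 3x3 rotation matrix whose columns are the frame's x, y, z axes.
In Python, from cell import ctrl gives the robot as it stands. The module is installed in compiled form; this text tells all that it offers.
- The arm moves only by the tool send_rows, never from a script. Its argument "increments" is one flat list of numbers, 7 for each row, row after row: the shift along the tool's x, y, z in m, then the turn, a rotation vector about the tool's x, y, z in degrees, then the finger opening in m, from 0 to 0.0912. A call has exactly 10 rows; each row is the pose to reach, as a shift and turn from the pose commanded when the call began, along the tool's axes at that moment; what a row does not reach only later rows make up. A row lasts 1/8 s, in which the tool goes at most 62.5 mm and 10.7 degrees, less where a joint would pass 70% of its speed; a pose out of reach is approached as far as the arm can. A call with a gripper value outside its range is refused whole. The fingers move at their own pace and stop on an object; "newtons" is the grip in N (left out, the last holds). Time passes only in rows, so rows that repeat a pose let the fingers close, or fill a call up. It gives the time, the measured TCP pose, the force, the opening and the grip force at its end, in the units of the state.
- ctrl.read_state(): the state, without advancing time (a new reading comes with each control period).
- ctrl.grab_frame(name): name is "side" or "top"; returns a dict with "image" (420x560x3 uint8, red, green, blue), "z_map" (420x560 float32, mm along the optical axis (not along the pixel's ray), 0 where there is no reading), "fx", "fy", "cx", "cy" (pixels), "R" (3x3) and "t" (3): a world point X has camera coordinates R X + t. Camera axes: x right, y down, z forward; pixel columns grow to the right and rows downward; lengths in mm; the calibration is good to about 2 mm. A picture is of the moment at which its call begins.
- ctrl.job_done(): hands the job in; it is judged then, once.
The state is a dict: "clock": time; "joints": joint angles; "joint_velocities": joint speeds; "tau": joint torques, N m; "tcp_pos": TCP position; "eef_rot": TCP orientation; "wrist_force": force on the tool from outside, world axes, zero at the start; "torque": the same for the moment, N m; "width": opening from 0.0 (shut) to 1.0 (fully open); "gripper_force": force on a finger pad.
Only numpy, scipy, OpenCV 4.12 (cv2) and the standard library are available. Lean on these libraries where they do the work, as an engineer would, in place of code of your own. Each camera call takes 0.05 s, during which the arm holds its last target. There are 200 camera calls.

## Working session

There is one attempt and no reset: what is moved stays moved. The work goes in short steps, Python scripts to look and compute and a tool call to move; the robot and the scene stay as the last step left them, time stands still between calls to the robot, and variables do not carry over. Pictures are saved under pics/ and viewed, at most 10 in all, crops included, and the job is handed in when it is done.

Besides the shell and the picture viewer there is one more tool, called after "Request:" as name(argument=value, ...), one argument or row to a line, values as JSON. send_rows: Moves the arm, as the interface text tells. Its arguments: {"type":"object","properties":{"increments":{"type":"array"},"newtons":{"type":"number"}},"required":["increments"]}

```bash
mkdir -p pics; cat > h.py <<'E'
from cell import ctrl
import numpy as np, cv2
def grab(n):
    f=ctrl.grab_frame(n); np.savez(f'{n}.npz',**f); return f
def load(n): return dict(np.load(f'{n}.npz'))
def px(f,u,v,z=None):
    "world point at pixel using depth map (median 3x3)"
    u,v=int(u),int(v)
    d=f['z_map'][v-1:v+2,u-1:u+2]; d=np.median(d[d>0]) 
    c=np.array([(u-f['cx'])/f['fx']*d,(v-f['cy'])/f['fy']*d,d]); return f['R'].T@(c-f['t'])
def ray(f,u,v,z):
    "world point on the pixel's ray at height z"
    c=np.array([(u-f['cx'])/f['fx'],(v-f['cy'])/f['fy'],1]); d=f['R'].T@c; o=-f['R'].T@f['t']
    return o+d*(z-o[2])/d[2]
def proj(f,X):
    c=f['R']@np.asarray(X,float)+f['t']; return np.array([c[0]/c[2]*f['fx']+f['cx'],c[1]/c[2]*f['fy']+f['cy']])
def save(f,n,box=None,s=1):
    im=f['image'][...,::-1]
    if box: im=im[box[1]:box[3],box[0]:box[2]]
    cv2.imwrite(f'pics/{n}.png',cv2.resize(im,None,fx=s,fy=s,interpolation=cv2.INTER_CUBIC))
E
python3 - <<'E'
from h import *
for n in('side','top'):
    f=grab(n); save(f,n+'1'); print(n,f['fx'],f['cx'],f['cy'],-f['R'].T@f['t'],f['R'][2])
s=ctrl.read_state(); print(s['clock'],s['tcp_pos'],s['eef_rot'],s['wrist_force'])
E
```

```text
side 381.5213210105251 280.6188820774064 209.40123134292722 [347.29468251 623.51318411 534.60292948] [ 0.18396599 -0.81890221 -0.54365033]
top 492.0863318230769 276.9736548375325 203.2687678913432 [409.00836933 -93.15307665 899.54460835] [ 0.13130729  0.01766158 -0.99118437]
0.1 [ 229.87156514 -660.78175764  224.34532971] [[ 9.44497263e-01  3.28519156e-01 -2.91409432e-04]
 [ 3.28519281e-01 -9.44496749e-01  9.86198857e-04]
 [ 4.87499548e-05 -1.02719574e-03 -9.99999471e-01]] [-0.7248377  -0.0034649   0.55208429]
```

View pics/top1.png

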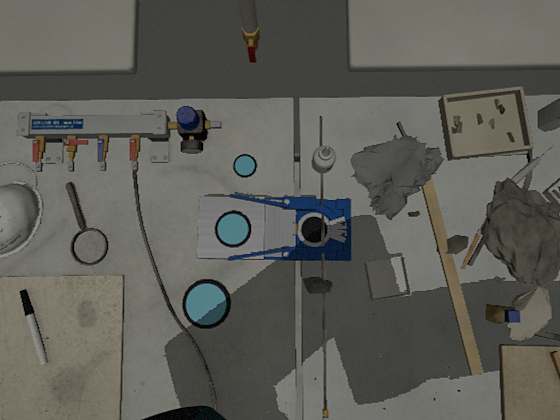

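View pics/side1.png

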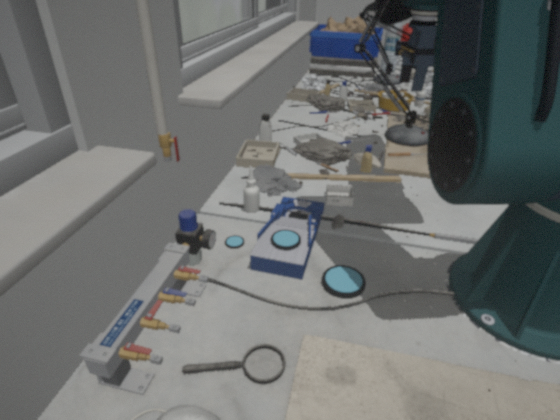

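Top view: three round lenses: small (245,165), middle (233,229) on the ledge, large (207,303). The middle one fits, being middle-sized and flat on the jig's ledge. The jig's +x runs image-right to the pocket at (313,229), the glue is at (322,158), the stone at (318,285) and the tray at (388,277). I'll confirm with a crop.

```bash
python3 - <<'E'
from h import *
f=load('top'); save(f,'top1c',(185,140,365,300),4.4)
print(f['R'])
for n,u,v in [('small',245,165),('mid',233,229),('large',207,303),('ledge rear',203,228),('ledge',260,240),('ramp',275,229),('glue',322,157),('tray',372,280),('rock',318,285),('bench',330,320),('blue',345,205)]:
    print(n,px(f,u,v).round(1))
E
```

```text
[[-0.00579205 -0.99981055 -0.01858259]
 [-0.99132479  0.00818102 -0.13118012]
 [ 0.13130729  0.01766158 -0.99118437]]
small [599.2 -18.4   6.8]
mid [477.   -1.8  52. ]
large [348.9  48.   12.6]
ledge rear [479.9  51.8  43.1]
ledge [458.2 -48.   43.5]
ramp [477.6 -74.1  38.5]
glue [ 594.6 -155.    87.1]
tray [ 387.4 -247.2    1.3]
rock [ 379.7 -148.9   19.7]
bench [ 317.5 -170.3    2.5]
blue [ 520.8 -199.2   24.6]
```

View pics/top1c.png

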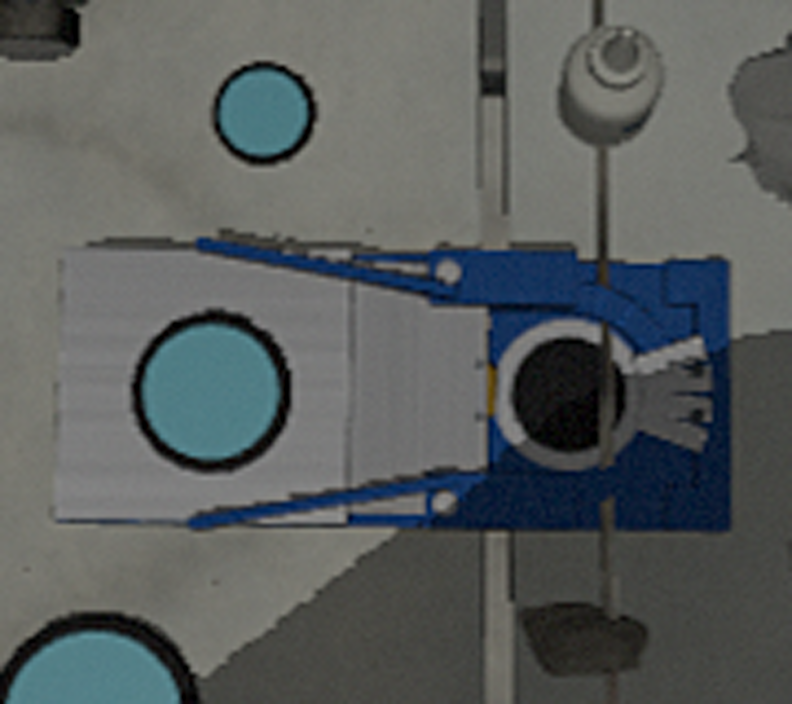

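The crop confirms the middle lens (64 across) flat on the ledge at about (233,229). A thin rod seems to cross above the pocket at column ~322, so I'll measure its height along with the jig's edges.

```bash
python3 - <<'E'
from h import *
f=load('top'); g=load('side')
z=f['z_map']
for v in (118,125,135,180,195,210,229,245,258,270,300,340,400):
    r=[px(f,u,v)[2].round() for u in range(316,331)]; print(v,r)
b=(185,140)
for n,u,v,h in [('rear+y',62,252,42),('rear-y',56,518,42),('edge+y',350,285,42),('edge-y',350,508,42),('rampend+y',490,306,28),('rampend-y',486,470,28),('lipend +y far',728,262,23),('far -y',728,526,23),('lens l',133,390,50),('lens r',291,390,50),('lens t',212,311,50),('lens b',212,470,50)]:
    print(n,ray(f,b[0]+u/4.4-.4,b[1]+v/4.4-.4,h).round(1), px(f,b[0]+u/4.4,b[1]+v/4.4).round(1))
save(g,'side1c',(200,160,400,300),4)
E
```

```text
118 [np.float64(1.0), np.float64(1.0), np.float64(1.0), np.float64(9.0), np.float64(10.0), np.float64(9.0), np.float64(1.0), np.float64(1.0), np.float64(2.0), np.float64(2.0), np.float64(1.0), np.float64(1.0), np.float64(1.0), np.float64(1.0), np.float64(3.0)]
125 [np.float64(2.0), np.float64(0.0), np.float64(3.0), np.float64(10.0), np.float64(11.0), np.float64(10.0), np.float64(2.0), np.float64(2.0), np.float64(2.0), np.float64(1.0), np.float64(1.0), np.float64(1.0), np.float64(1.0), np.float64(3.0), np.float64(2.0)]
135 [np.float64(1.0), np.float64(1.0), np.float64(3.0), np.float64(9.0), np.float64(10.0), np.float64(8.0), np.float64(2.0), np.float64(1.0), np.float64(1.0), np.float64(1.0), np.float64(1.0), np.float64(2.0), np.float64(2.0), np.float64(1.0), np.float64(1.0)]
180 [np.float64(2.0), np.float64(1.0), np.float64(1.0), np.float64(3.0), np.float64(12.0), np.float64(15.0), np.float64(13.0), np.float64(1.0), np.float64(0.0), np.float64(1.0), np.float64(2.0), np.float64(2.0), np.float64(1.0), np.float64(1.0), np.float64(1.0)]
195 [np.float64(1.0), np.float64(1.0), np.float64(0.
[... 2278 characters left out ...]
np.float64(9.0), np.float64(1.0), np.float64(2.0), np.float64(2.0), np.float64(2.0)]
rear+y [535.1  60.4  42. ] [534.9  59.8  41.9]
rear-y [429.   61.1  42. ] [429.6  62.   40.6]
edge+y [520.8 -55.3  42. ] [521.2 -55.2  44.4]
edge-y [432.2 -55.1  42. ] [432.3 -54.8  41.9]
rampend+y [ 513.6 -111.4   28. ] [ 512.6 -111.3   38.7]
rampend-y [ 447.4 -109.1   28. ] [ 448.8 -109.3   13.6]
lipend +y far [ 531.5 -208.7   23. ] [ 534.7 -211.4    1.9]
far -y [ 424.5 -206.    23. ] [ 424.8 -205.9   23.3]
lens l [478.8  30.   50. ] [479.1  29.5  51.5]
lens r [478.3 -32.3  50. ] [479.1 -32.4  44.8]
lens t [509.9  -1.   50. ] [ 5.112e+02 -5.000e-01  4.260e+01]
lens b [447.1  -1.4  50. ] [447.8  -1.8  50.5]
```

View pics/side1c.png

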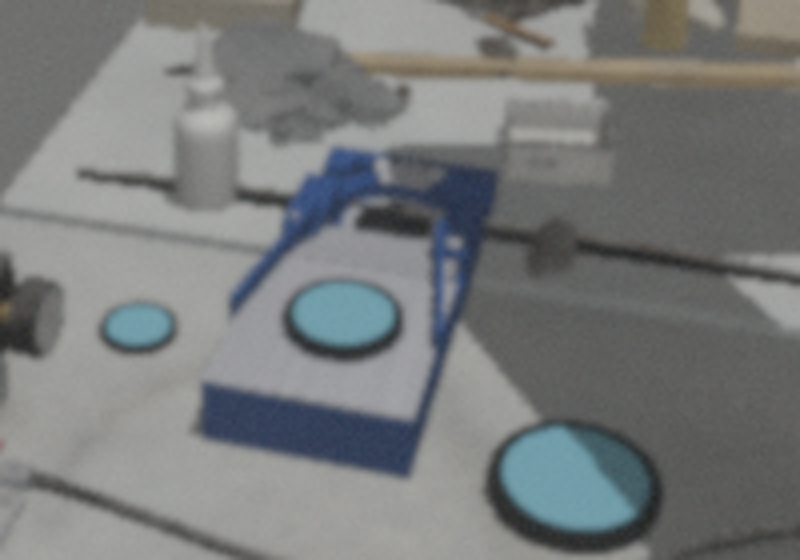

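Side crop: the middle lens sits on the ledge, centred at about (343,316) in the crop. The jig's rear corners are at (204,383) and (413,418). The rod is about 10–15 mm high and lies across behind the jig. Next: triangulate as a check, then plan the first moves.

```bash
cat >> h.py <<'E'
from scipy.spatial.transform import Rotation as Ro
JO=np.array([479.3,-143.4,0.]); JR=Ro.from_euler('z',-90.86,degrees=True).as_matrix()
def tri(f,a,g,b):
    A=[];B=[]
    for c,(u,v) in((f,a),(g,b)):
        d=c['R'].T@np.array([(u-c['cx'])/c['fx'],(v-c['cy'])/c['fy'],1]);d/=np.linalg.norm(d)
        P=np.eye(3)-np.outer(d,d);A.append(P);B.append(P@(-c['R'].T@c['t']))
    return np.linalg.lstsq(np.vstack(A),np.hstack(B),rcond=None)[0]
def tool(tilt=0,yaw=0): # tool y along jig x, tilt>0: tips lean back (-x jig)
    b=np.array([[0,1,0],[1,0,0],[0,0,-1.]])  # columns x=jig y,y=jig x,z=down
    return JR@Ro.from_euler('y',tilt,degrees=True).as_matrix()@b
def jw(p): return JO+JR@np.array(p,float)
def inc(p0,R0,p,R): return np.r_[R0.T@(p-p0), Ro.from_matrix(R0.T@R).as_rotvec(degrees=True)].round(1)
E
python3 - <<'E'
from h import *
f=load('top');g=load('side'); b=(185,140)
T=lambda u,v:(b[0]+u/4.4-.4,b[1]+v/4.4-.4)
S=lambda u,v:(200+u/4-.4,160+v/4-.4)
for n,a,c in [('lens',T(212,390.5),S(343,316)),('rear+y',T(62,252),S(204,383)),('rear-y',T(56,518),S(413,418))]:
    w=tri(f,a,g,c); print(n,w.round(1),(JR.T@(w-JO)).round(1))
R0=Ro.from_matrix(ctrl.read_state()['eef_rot']).as_matrix(); p0=np.array([230.,-661.1,224.9])
R1=tool(0); P1=jw([-193,0,160])
print(inc(p0,R0,np.array([480,-400,225.]),R1),inc(p0,R0,P1,R1),P1)
R2=tool(14); print(R2.round(3), inc(P1,R1,P1,R2))
E
```

```text
lens [477.2  -1.2  48.9] [-142.1   -4.2   48.9]
rear+y [534.2  60.3  41. ] [-204.5   51.9   41. ]
rear-y [427.8  61.   42.1] [-203.6  -54.5   42.1]
[ 3.219e+02 -1.645e+02  1.000e-01 -1.000e-01  0.000e+00  2.000e+01] [ 4.717e+02 -5.883e+02  6.550e+01 -1.000e-01  0.000e+00  2.000e+01] [482.19678872  49.57825944 160.        ]
[[ 1.    -0.015  0.004]
 [-0.015 -0.97   0.242]
 [ 0.    -0.242 -0.97 ]] [ 0.  0.  0. 14.  0.  0.]
```

Request:
send_rows(
  increments=[0.054,-0.028,0,0,0,4,0,0.108,-0.055,0,0,0,8,0,0.162,-0.083,0,0,0,12,0,0.216,-0.11,0,0,0,16,0,0.27,-0.138,0,0,0,20,0,0.322,-0.165,0,0,0,20,0,0.342,-0.222,0.01,0,0,20,0,0.362,-0.279,0.02,0,0,20,0,0.382,-0.336,0.03,0,0,20,0,0.402,-0.393,0.04,0,0,20,0],
  newtons=10,
)

```text
clock: 1.35
tcp_pos: [480.1, -156.0, 184.6]
eef_rot: [[1.0, -0.015, 0.0], [-0.015, -1.0, 0.0], [0.0, -0.0, -1.0]]
wrist_force: [1.3, 0.0, 0.6]
width: 0.002
gripper_force: 0.0
```

Request:
send_rows(
  increments=[-0.001,-0.052,0,4,0,0,0,-0.002,-0.104,0,8,0,0,0,-0.003,-0.156,0,12,0,0,0,-0.0035,-0.207,0,14,0,0,0,-0.0035,-0.207,0.04,14,0,0,0,-0.0035,-0.207,0.08,14,0,0,0,-0.0035,-0.207,0.11,14,0,0,0,-0.0035,-0.207,0.126,14,0,0,0,-0.0035,-0.207,0.126,14,0,0,0,-0.0035,-0.207,0.126,14,0,0,0],
)

```text
clock: 2.6
tcp_pos: [480.7, 49.1, 59.8]
eef_rot: [[1.0, -0.014, 0.005], [-0.014, -0.97, 0.242], [0.001, -0.242, -0.97]]
wrist_force: [0.3, -0.5, 0.2]
width: 0.002
gripper_force: 0.0
```

```bash
python3 - <<'E'
from h import *
g=grab('side'); save(g,'side2',(180,120,400,290),3.6); s=ctrl.read_state(); print(s['tcp_pos'],s['wrist_force'],(JR.T@(s['tcp_pos']-JO)).round(1))
E
```

```text
[480.73435721  49.09143706  59.98010629] [0.1286102  0.39034706 0.07651043] [-192.5   -1.5   60. ]
```

View pics/side2.png

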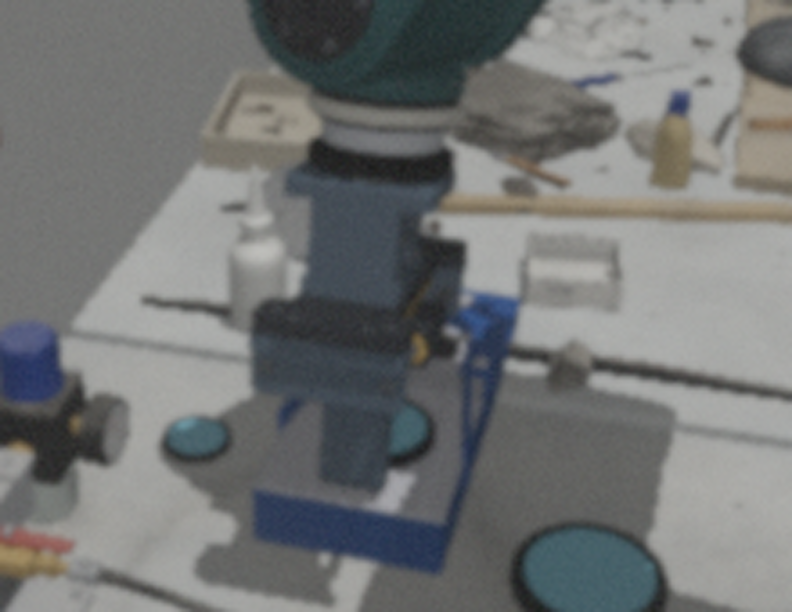

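Fingertips at about (355,485) stand just behind the lens, clear of the ledge. I'll push it level towards the ledge edge.

Request:
send_rows(
  increments=[0,0.009,-0.0012,0,0,0,0,0,0.018,-0.0035,0,0,0,0,0,0.027,-0.0057,0,0,0,0,0,0.036,-0.008,0,0,0,0,0,0.045,-0.0102,0,0,0,0,0,0.054,-0.0125,0,0,0,0,0,0.063,-0.0147,0,0,0,0,0,0.072,-0.017,0,0,0,0,0,0.081,-0.0192,0,0,0,0,0,0.09,-0.0214,0,0,0,0],
)

```text
clock: 3.9
tcp_pos: [478.7, -43.9, 58.0]
eef_rot: [[1.0, -0.014, 0.003], [-0.014, -0.97, 0.242], [0.0, -0.242, -0.97]]
wrist_force: [0.1, 4.4, 6.9]
width: 0.005
gripper_force: 4.4
```

```bash
python3 - <<'E'
from h import *
g=grab('top'); save(g,'top2',(185,140,365,300),4); s=ctrl.read_state(); print(s['tcp_pos'],s['wrist_force'],(JR.T@(s['tcp_pos']-JO)).round(1))
E
```

```text
[478.84461813 -44.60314987  58.04743493] [-0.61340603  1.94566541  6.07863364] [-98.8  -1.9  58. ]
```

View pics/top2.png

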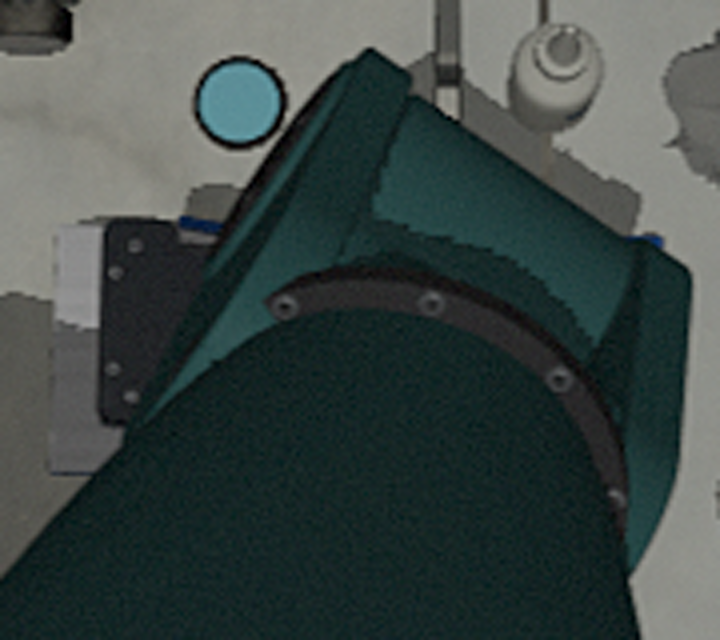

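The top view is now blocked by the arm, with only the ledge's rear showing at (75,300). The upward force of 6 N needs a look from the side.

```bash
python3 - <<'E'
from h import *
g=grab('side'); save(g,'side3',(230,190,350,280),6.6); s=ctrl.read_state(); print(s['tcp_pos'],s['wrist_force'],s['torque'])
for x in (-88,-120,-150): print(x,[proj(g,jw([x,y,42])).round(1) for y in(-30,0,30)])
E
```

```text
[478.84139115 -44.31951705  58.02366737] [0.57901002 0.26788538 4.87570914] [ 0.17470225  0.08012482 -0.02125806]
-88 [array([301.9, 228.6]), array([288.6, 226.4]), array([275.6, 224.3])]
-120 [array([298.8, 237. ]), array([285.2, 234.7]), array([271.8, 232.5])]
-150 [array([295.9, 245.4]), array([281.8, 243. ]), array([268. , 240.6])]
```

View pics/side3.png

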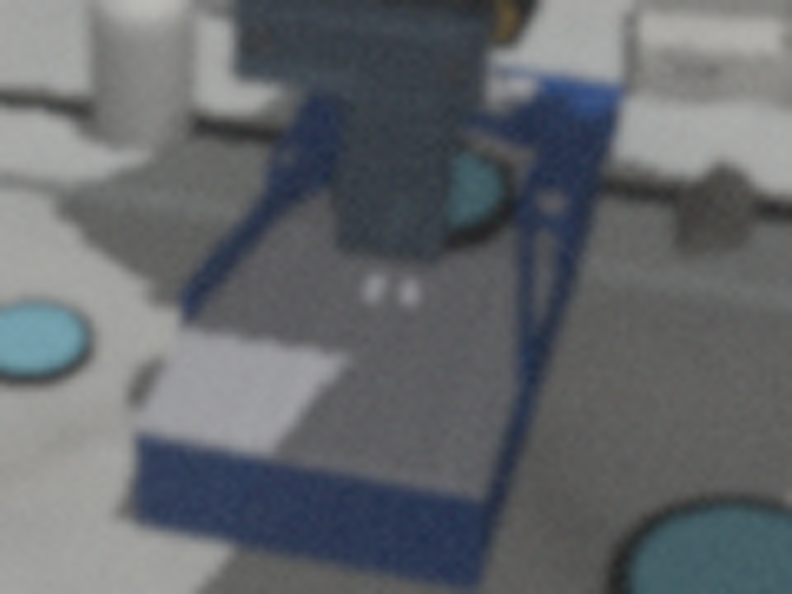

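The lens is on the ramp ahead of the fingertips at (475,190), and the tips may be brushing the ledge at (390,255). I'll raise 1 mm and push down along the ramp, which is tool y.

Request:
send_rows(
  increments=[0,0.0045,-0.001,0,0,0,0,0,0.009,-0.001,0,0,0,0,0,0.0135,-0.001,0,0,0,0,0,0.018,-0.001,0,0,0,0,0,0.0225,-0.001,0,0,0,0,0,0.027,-0.001,0,0,0,0,0,0.0315,-0.001,0,0,0,0,0,0.036,-0.001,0,0,0,0,0,0.0405,-0.001,0,0,0,0,0,0.045,-0.001,0,0,0,0],
)

```text
clock: 5.25
tcp_pos: [478.0, -87.5, 47.9]
eef_rot: [[1.0, -0.014, 0.003], [-0.014, -0.97, 0.242], [-0.0, -0.242, -0.97]]
wrist_force: [-0.1, 1.3, 2.1]
width: 0.007
gripper_force: 0.6
```

```bash
python3 - <<'E'
from h import *
g=grab('side'); save(g,'side4',(250,180,340,250),8); s=ctrl.read_state(); print(s['tcp_pos'],s['wrist_force'],(JR.T@(s['tcp_pos']-JO)).round(1),s['joints'])
E
```

```text
[478.05882139 -87.87133956  47.8147184 ] [-0.59064764 -0.05085505 -0.08255953] [-55.5  -2.1  47.8] [-20.14177437  22.1633692  125.08190094  21.07035293  39.39961889
  53.5557713 ]
```

View pics/side4.png

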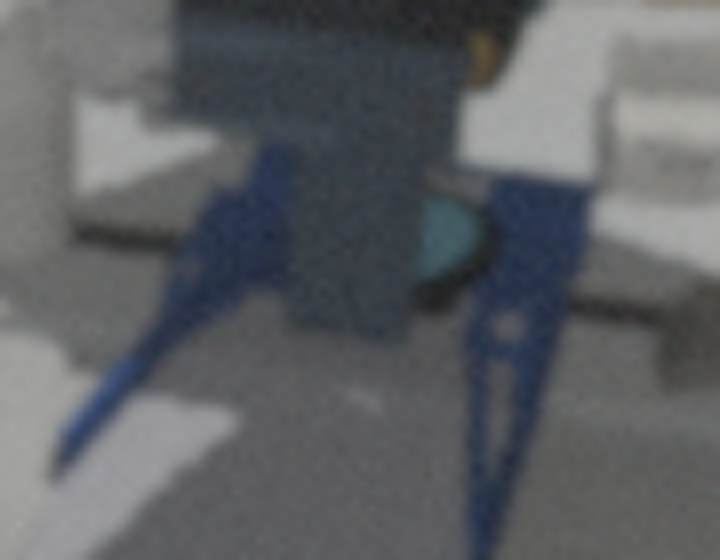

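The lens is ahead at (445,240) between the cheeks, and forces are small. Continuing slowly to home.

Request:
send_rows(
  increments=[0,0.002,0,0,0,0,0,0,0.004,0,0,0,0,0,0,0.006,0,0,0,0,0,0,0.008,0,0,0,0,0,0,0.01,0,0,0,0,0,0,0.0115,0,0,0,0,0,0,0.0125,0,0,0,0,0,0,0.0135,0,0,0,0,0,0,0.0145,0,0,0,0,0,0,0.015,0,0,0,0,0],
)

```text
clock: 6.55
tcp_pos: [477.9, -101.8, 44.4]
eef_rot: [[1.0, -0.014, 0.003], [-0.014, -0.97, 0.242], [0.0, -0.242, -0.97]]
wrist_force: [-0.4, -1.0, 0.9]
width: 0.008
gripper_force: 0.2
```

Request:
send_rows(
  increments=[0,0.0002,0,0,0,0,0,0,0.0004,0,0,0,0,0,0,0.0006,0,0,0,0,0,0,0.0008,0,0,0,0,0,0,0.001,0,0,0,0,0,0,0.0012,0,0,0,0,0,0,0.0014,0,0,0,0,0,0,0.0016,0,0,0,0,0,0,0.0018,0,0,0,0,0,0,0.002,0,0,0,0,0],
)

```text
clock: 7.8
tcp_pos: [477.8, -103.8, 43.9]
eef_rot: [[1.0, -0.014, 0.003], [-0.014, -0.97, 0.242], [0.0, -0.242, -0.97]]
wrist_force: [0.7, 0.7, -0.3]
width: 0.005
gripper_force: 0.2
```

Request:
send_rows(
  increments=[0,0.0002,0,0,0,0,0,0,0.0004,0,0,0,0,0,0,0.0006,0,0,0,0,0,0,0.0008,0,0,0,0,0,0,0.001,0,0,0,0,0,0,0.0012,0,0,0,0,0,0,0.0014,0,0,0,0,0,0,0.0016,0,0,0,0,0,0,0.0018,0,0,0,0,0,0,0.002,0,0,0,0,0],
)

```text
clock: 9.05
tcp_pos: [477.8, -105.7, 43.4]
eef_rot: [[1.0, -0.014, 0.003], [-0.014, -0.97, 0.242], [-0.0, -0.242, -0.97]]
wrist_force: [-0.1, -0.6, 0.1]
width: 0.011
gripper_force: 0.2
```

```bash
python3 - <<'E'
from h import *
s=ctrl.read_state(); print(s['tcp_pos'],s['wrist_force'],(JR.T@(s['tcp_pos']-JO)).round(1))
# height profile of visible lens along jig x, from the side depth map
g=grab('side'); v,u=np.mgrid[0:420,0:560]; d=g['z_map']; c=np.stack([(u-g['cx'])/g['fx']*d,(v-g['cy'])/g['fy']*d,d],-1)
w=(c-g['t'])@g['R']; j=(w-JO)@JR; im=g['image'].astype(int)
m=(d>0)&(abs(j[...,0])<36)&(abs(j[...,1]+0)<30)&(j[...,2]<50)&(j[...,2]>5)
for x0 in range(-34,34,6):
    k=m&(j[...,0]>=x0)&(j[...,0]<x0+6)
    if k.sum(): print(x0+3,k.sum(),np.median(j[k][:,2]).round(1),np.median(j[k][:,1]).round(0),np.median(im[k],0))
E
```

```text
[ 477.78002537 -105.68002002   43.38784253] [-0.1339947  -0.62673311  0.05793905] [-37.7  -2.1  43.4]
-31 3 41.1 -19.0 [57. 63. 71.]
-25 9 30.3 -23.0 [38. 39. 42.]
-19 14 30.7 -25.0 [43.5 49.  52. ]
-13 8 31.6 -22.0 [52.5 65.  72. ]
-7 18 13.7 -20.0 [62.5 68.5 78. ]
-1 10 28.6 -22.0 [57.5 70.5 76. ]
5 3 27.7 -27.0 [56. 77. 82.]
11 7 25.7 -20.0 [58. 78. 84.]
17 9 24.0 -17.0 [51. 67. 73.]
23 6 22.8 -23.0 [45.5 54.5 68. ]
29 19 23.4 -20.0 [47. 56. 75.]
35 6 25.7 -15.0 [69.  72.  77.5]
```

The visible lens top slopes about 14° with its front at the lip, so it is close to home. I'll push a bit more until there is resistance.

Request:
send_rows(
  increments=[0,0.0002,0,0,0,0,0,0,0.0004,0,0,0,0,0,0,0.0006,0,0,0,0,0,0,0.0008,0,0,0,0,0,0,0.001,0,0,0,0,0,0,0.0012,0,0,0,0,0,0,0.0014,0,0,0,0,0,0,0.0016,0,0,0,0,0,0,0.0018,0,0,0,0,0,0,0.002,0,0,0,0,0],
)

```text
clock: 10.35
tcp_pos: [477.8, -107.6, 42.9]
eef_rot: [[1.0, -0.014, 0.003], [-0.014, -0.97, 0.242], [-0.0, -0.242, -0.97]]
wrist_force: [0.1, -0.8, 0.4]
width: 0.002
gripper_force: 0.3
```

Request:
send_rows(
  increments=[0,0.0003,0,0,0,0,0,0,0.0006,0,0,0,0,0,0,0.0009,0,0,0,0,0,0,0.0012,0,0,0,0,0,0,0.0015,0,0,0,0,0,0,0.0018,0,0,0,0,0,0,0.0021,0,0,0,0,0,0,0.0024,0,0,0,0,0,0,0.0027,0,0,0,0,0,0,0.003,0,0,0,0,0],
)

```text
clock: 11.6
tcp_pos: [477.9, -110.0, 42.3]
eef_rot: [[1.0, -0.014, 0.003], [-0.015, -0.97, 0.243], [-0.0, -0.243, -0.97]]
wrist_force: [4.6, 12.6, 2.9]
width: 0.004
gripper_force: 5.2
```

```bash
cat >> h.py <<'E'
def cloud(g):
    v,u=np.mgrid[0:420,0:560]; d=g['z_map']; c=np.stack([(u-g['cx'])/g['fx']*d,(v-g['cy'])/g['fy']*d,d],-1)
    return ((c-g['t'])@g['R']-JO)@JR
def prof(g,xs=(-16,24),ys=(-32,-8)):
    j=cloud(g); j=j[(g['z_map']>0)]
    k=(j[:,0]>xs[0])&(j[:,0]<xs[1])&(j[:,1]>ys[0])&(j[:,1]<ys[1])&(j[:,2]>18)&(j[:,2]<36); q=j[k]
    for _ in range(4):
        p=np.polyfit(q[:,0],q[:,2],1); r=q[:,2]-np.polyval(p,q[:,0]); q=q[abs(r)<max(1.,1.5*r.std())]
    return len(q),'tilt',np.degrees(np.arctan(-p[0])).round(1),'z0',p[1].round(1)
E
python3 - <<'E'
from h import *
s=ctrl.read_state(); print(s['wrist_force'],(JR.T@(s['tcp_pos']-JO)).round(1),s['gripper_force'])
print(prof(load('side'))); g=grab('side'); print(prof(g))
save(g,'side5',(250,180,340,250),8)
E
```

```text
[ 4.63006739 12.59697582  2.87653976] [-33.4  -1.9  42.3] 5.208772122859955
(39, 'tilt', np.float64(14.2), 'z0', np.float64(28.5))
(34, 'tilt', np.float64(13.6), 'z0', np.float64(28.4))
```

View pics/side5.png

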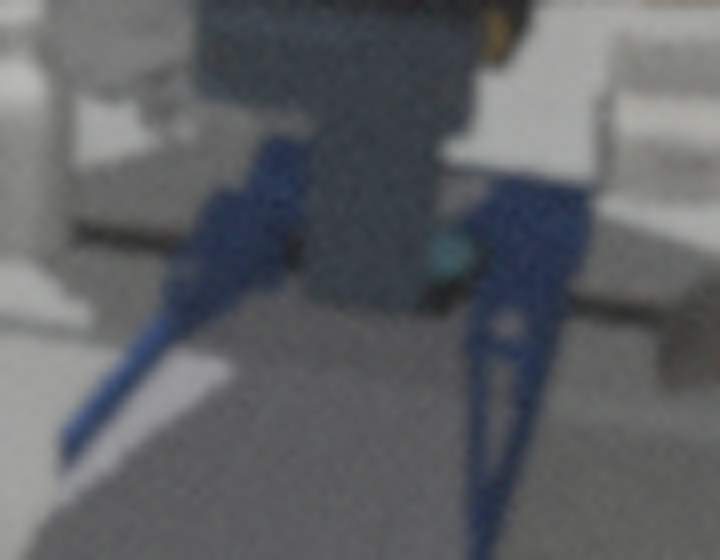

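Home: 12.6 N resists the push and the lens's visible part at (450,255) is tilted 13.6°, with its front at the lip. Next I back off, rise, bring the tool upright and hover over the raised rear edge.

Request:
send_rows(
  increments=[0,-0.0029,0.0007,0,0,0,0,0,-0.0065,-0.014,0,0,0,0,0,-0.0102,-0.0284,0,0,0,0,0,-0.0102,-0.0284,-7,0,0,0,0.001,-0.0102,-0.0284,-14,0,0,0,0.0015,0.003,-0.0227,-14,0,0,0,0.0015,0.0157,-0.017,-14,0,0,0,0.0015,0.0164,-0.0145,-14,0,0,0,0.0015,0.017,-0.012,-14,0,0,0,0.0015,0.0176,-0.0092,-14,0,0,0],
)

```text
clock: 12.9
tcp_pos: [478.9, -130.0, 46.7]
eef_rot: [[1.0, -0.015, -0.0], [-0.015, -1.0, 0.0], [-0.0, -0.0, -1.0]]
wrist_force: [-0.5, 0.5, 0.6]
width: 0.009
gripper_force: 0.0
```

```bash
python3 - <<'E'
from h import *
s=ctrl.read_state(); print(s['wrist_force'],(JR.T@(s['tcp_pos']-JO)).round(1),s['gripper_force'],s['eef_rot'].round(3) if hasattr(s['eef_rot'],'round') else '')
g=grab('side'); print(prof(g)); print(prof(g,(-30,24),(-32,32)))
E
```

```text
[-0.524832    0.53943004  0.63480255] [-13.4  -0.6  46.7] 0.0 [[ 1.    -0.015 -0.   ]
 [-0.015 -1.     0.   ]
 [-0.    -0.    -1.   ]]
(35, 'tilt', np.float64(13.1), 'z0', np.float64(28.2))
(110, 'tilt', np.float64(11.2), 'z0', np.float64(28.0))
```

Tilt holds at 13°. Pressing down now.

Request:
send_rows(
  increments=[0,-0.001,0.0013,0,0,0,0,0,-0.001,0.0026,0,0,0,0,0,-0.001,0.0039,0,0,0,0,0,-0.001,0.0052,0,0,0,0,0,-0.001,0.0065,0,0,0,0,0,-0.001,0.0078,0,0,0,0,0,-0.001,0.0091,0,0,0,0,0,-0.001,0.0104,0,0,0,0,0,-0.001,0.0117,0,0,0,0,0,-0.001,0.013,0,0,0,0],
)

```text
clock: 14.2
tcp_pos: [479.0, -128.8, 33.8]
eef_rot: [[1.0, -0.014, -0.0], [-0.014, -1.0, 0.0], [-0.0, -0.0, -1.0]]
wrist_force: [-0.4, 0.8, 0.3]
width: 0.004
gripper_force: 0.3
```

```bash
python3 - <<'E'
from h import *
s=ctrl.read_state(); print(s['wrist_force'],(JR.T@(s['tcp_pos']-JO)).round(1),s['gripper_force'])
g=grab('side'); print(prof(g)); print(prof(g,(-30,24),(-32,32)))
E
```

```text
[-0.35141005  0.79314284  0.31897362] [-14.5  -0.6  33.8] 0.34404927369905636
(39, 'tilt', np.float64(2.6), 'z0', np.float64(22.4))
(106, 'tilt', np.float64(3.3), 'z0', np.float64(22.5))
```

Request:
send_rows(
  increments=[0,0,0.0005,0,0,0,0,0,0,0.001,0,0,0,0,0,0,0.0014,0,0,0,0,0,0,0.0018,0,0,0,0,0,0,0.0021,0,0,0,0,0,0,0.0024,0,0,0,0,0,0,0.0026,0,0,0,0,0,0,0.0028,0,0,0,0,0,0,0.0029,0,0,0,0,0,0,0.003,0,0,0,0],
)

```text
clock: 15.5
tcp_pos: [479.0, -128.9, 31.2]
eef_rot: [[1.0, -0.014, -0.0], [-0.014, -1.0, 0.0], [-0.0, -0.0, -1.0]]
wrist_force: [-4.5, 0.6, 13.2]
width: 0.002
gripper_force: 6.5
```

```bash
python3 - <<'E'
from h import *
s=ctrl.read_state(); print(s['wrist_force'],(JR.T@(s['tcp_pos']-JO)).round(1),s['gripper_force'])
g=grab('side'); print(prof(g)); print(prof(g,(-30,24),(-32,32)))
E
```

```text
[-4.53166484  0.60568889 13.24029642] [-14.5  -0.5  31.2] 6.516826115548611
(43, 'tilt', np.float64(-0.6), 'z0', np.float64(20.9))
(109, 'tilt', np.float64(6.3), 'z0', np.float64(21.8))
```

Flat: tilt is −0.6° and the floor resists with 13 N at the expected height. Lifting and clearing the view.

Request:
send_rows(
  increments=[0,0,-0.005,0,0,0,0,0,0,-0.02,0,0,0,0,0,0,-0.05,0,0,0,0,0,0,-0.1,0,0,0,0,0,0,-0.15,0,0,0,0,0,0.05,-0.17,0,0,0,0,0,0.1,-0.19,0,0,0,0,0,0.15,-0.19,0,0,0,0,0,0.2,-0.19,0,0,0,0,0,0.25,-0.19,0,0,0,0],
)

```text
clock: 16.8
tcp_pos: [475.1, -380.5, 222.1]
eef_rot: [[1.0, -0.014, 0.001], [-0.014, -1.0, -0.001], [0.001, 0.001, -1.0]]
wrist_force: [0.4, 0.3, 0.2]
width: 0.009
gripper_force: 0.0
```

```bash
python3 - <<'E'
from h import *
g=grab('side'); print('side',prof(g,(-26,24),(-24,24)))
f=grab('top'); print('top',prof(f,(-26,24),(-24,24)))
for n,u,v in [('glue',322,157),('rock',318,285)]: print(n,px(f,u,v).round(1))
a=f['image'][180:285,250:360,::-1]; b=g['image'][180:260,250:350,::-1]
r=lambda i:cv2.resize(i,(400,int(400*i.shape[0]/i.shape[1])),interpolation=cv2.INTER_CUBIC)
a,b=r(a),r(b); h=min(len(a),len(b)); cv2.imwrite('pics/fin.png',np.hstack([a[:h],b[:h]]))
E
```

```text
side (139, 'tilt', np.float64(0.6), 'z0', np.float64(21.0))
top (373, 'tilt', np.float64(0.2), 'z0', np.float64(21.6))
glue [ 594.5 -154.9   87.4]
rock [ 379.7 -148.9   21.1]
```

View pics/fin.png

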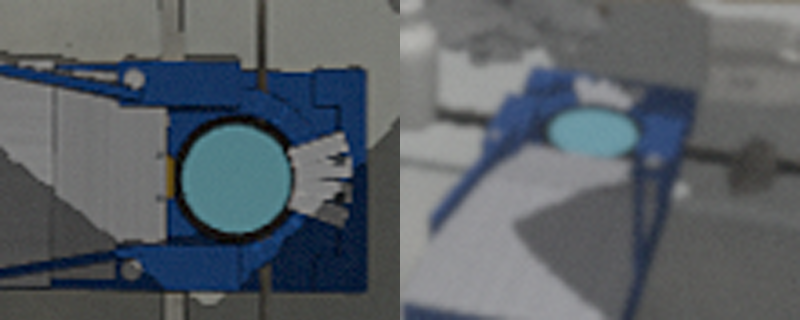

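The lens lies flat (tilt 0.2–0.6°) in the pocket at (237,180). Its front is under the lip, the brass roller stands out at (170,177), and the glue and stone have not moved. Handing in.

```bash
python3 -c "
from cell import ctrl
print(ctrl.job_done())"
```

```text
the job is handed in; nothing more can be done
None
```

I handed the job in at about 17 s: the middle lens is flat on the pocket floor, its front edge under the steel lip and the brass roller out at its rear edge; the glue bottle and stone have not moved, and nothing went near the card tray, which I didn't re-measure.

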